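# Put stray electronic parts back in the sorting tray

## Robot

A 6-joint arm with a two-finger parallel gripper is mounted at the origin on the work surface. World frame = base frame: x ahead of the robot, y to its left, z up, the work surface at z = 0. Lengths are in mm, angles in degrees, forces in N, time in s.
With the tool pointing down it reaches from about 300 to 850 mm from the base axis. Payload 4.2 kg.
Tool frame: the origin (TCP) lies midway between the tips of the shut fingers; the grasp point (between the pads) lies 19 mm behind it (env.grasp_offset is the distance from the TCP to the grasp point, in mm); z points along the fingers, y is the line along which they close (so a half turn about z gives the same grasp; the last joint's range is limited). The gripper opens to 91 mm and grips with 3 to 60 N. Pads are 32 mm wide; open, the fingers measure 118 mm over their backs; the gripper's body (76 mm by 178 mm) begins 60 mm behind the grasp point.
Start: joints at [67.609, 18.312, 89.639, -0, 72.044, -1.146], TCP at [208.361, 535.937, 213.976] pointing down, gripper open.
Joint ranges: [-177.97, 177.97], [-48.28, 115.42], [12.27, 149.76], [-77.06, 257.06], [2.81, 150.46], [-146.56, 146.56]. Speed limits (degrees/s): [147.25, 147.25, 180, 180, 180, 180].

## Interface

Orientations are given as [roll, pitch, yaw] about the fixed x, y, z axes, in that order (R = Rz(yaw) Ry(pitch) Rx(roll)).
In Python, from workcell import env, optics gives the robot as it stands. The module is installed in compiled form; this text tells all that it offers.
- The arm moves only by the tool send_rows, never from a script. Its argument "targets" is a list that holds one entry, the list of rows, each a list of 7 numbers: the turn, a rotation vector about the world's x, y, z scaled (see below), then the shift along the world's x, y, z scaled (see below), then the closure, from -1 (fully open) to 1 (shut). In form: [[[rx, ry, rz, x, y, z, gripper], ...]]. A call has 1 to 12 rows; each row shifts and turns the commanded pose from where the row before left it; what a row does not reach is not made up. The controller multiplies each number of a shift by 0.2 m and each number of a turn by pi/2 rad. A row lasts 1/10 s, in which the tool goes at most 50 mm and 8.59 degrees, less where a joint would pass 70% of its speed; a pose out of reach is approached as far as the arm can. A call with a number of a shift or a turn outside -1 to 1 is refused whole. A call with a gripper value outside its range is refused whole. The fingers move at their own pace and stop on an object; "grip_force" is the grip in N (left out, the last holds). Time passes only in rows, so rows that do not move let the fingers close. It gives the time, the measured TCP pose, the force, the opening and the grip force at its end, in the units of the state.
- env.state(): the state, without advancing time (a new reading comes with each control period).
- optics.grab_frame(name): name is "scene" or "side" or "wrist"; returns (picture, depth): 384x512x3 uint8, red, green, blue; 384x512 float32, mm along the optical axis (not along the pixel's ray), 0 where there is no reading.
- optics.camera_info(name): a dict with "camera_matrix" (3x3 intrinsics, pixels), "k1" (the pictures are not rectified: a ray, as slopes to the right and down, at radius r is drawn at 1 + k1 r^2 times it, then the intrinsics apply), "R" (3x3) and "t" (3): a world point X has camera coordinates R X + t; the wrist camera has in their place "mount" (4x4, takes a point from camera to tool coordinates, whose origin is the TCP and whose axes are the flange's). Camera axes: x right, y down, z forward; pixel columns grow to the right and rows downward; lengths in mm; the calibration is good to about 2 mm. A picture is of the moment at which its call begins: read the wrist's pose just before it. camera_info takes no time and is no camera call.
- env.job_done(): hands the job in; it is judged then, once.
Trained networks look in the newest picture that a camera, given by its name, has taken for a name from the list of things; names that differ only in an ending like _2 or _b are one class to them, and where a whole thing is asked for, a point or a joint stands for the part that bears it (a point fixed in the world has none). Each returns a list of dicts, best first, with "conf" (0 to 1); they miss things now and then, are a little off and sometimes report something else, mostly with a low value. They report only what shows in the picture. A call takes as long as a camera call. They do not tell look-alikes from the thing itself.
- optics.silhouettes(camera, name): "mask" (384x512 bool, what is visible of it) and "at" ([column, row] in pixels, amid what is visible of it).
- optics.place_of(camera, name): "at" ([column, row] in pixels: a listed point, or the origin of a listed thing).
The state is a dict: "time_s": time; "qpos": joint angles; "qvel": joint speeds; "effort": joint torques, N m; "ee_pos": TCP position; "ee_rot": TCP orientation; "force": force on the tool from outside, world axes, zero at the start; "torque": the same for the moment, N m; "gripper_width": finger opening in mm; "gripper_force": force on a finger pad.
Only numpy, scipy, OpenCV 4.12 (cv2) and the standard library are available. Lean on these libraries where they do the work, as an engineer would, in place of code of your own. Each camera call takes 0.05 s, during which the arm holds its last target. There are 200 camera calls.

## Task

Tidy the bench: put the stepper motor, the blue capacitor, the black heat sink and the red knob away in the sorting tray, each in the bin that already holds one of its own kind, standing flat on the bin's floor the same way up as it stands now. Set them down without dropping them. The black capacitor and the bare-metal heat sink have no bin here: leave them standing where they are.

Things in the scene. Friction and masses are not known exactly. Their poses are not given: they have to be found in the camera images.
- motor: small square stepper motor standing shaft up: body 35 x 35 x 36 mm, silver ends and dark middle, thin steel shaft reaching 56 mm above its underside. A white socket sticks out 5 mm at the foot of its -x side, so grip it across its y sides. Loose, about 170 g. Origin: centre of the square body's underside, z up along the shaft.
- capacitor: electrolytic capacitor with a blue sleeve, an upright cylinder of 35 mm diameter and 50 mm height with two small tin pins (5 mm) on its top. Light stripe down one side. Loose, about 50 g. Origin: centre of the underside, z up.
- heatsink: extruded heat sink with black fins, standing on end: 45 mm along its x, 35 mm along its y (over the flat fin tips), 38 mm high. Loose, about 45 g. Origin: centre of the underside, z up; can be gripped across x or y.
- knob: red fluted instrument knob with a round metal cap on top, 38 mm diameter, 28 mm high, resting on its underside. Loose, about 30 g. Origin: centre of the underside, z up.
- capacitor_black: electrolytic capacitor with a black sleeve, an upright cylinder of 35 mm diameter and 50 mm height with two small tin pins (5 mm) on its top. Gold stripe down one side. It has no bin: stays where it is. Origin: centre of the underside, z up.
- heatsink_bare: extruded heat sink with bare silver metal fins, standing on end: 45 mm along its x, 35 mm along its y (over the flat fin tips), 38 mm high. It has no bin: stays where it is. Origin: centre of the underside, z up; can be gripped across x or y.
- bin_motor: light-grey open bin with one stepper motor in it (stays there), fixed in a low blue tray of four touching bins. Outside 104 (x) x 130 (y) x 24 mm, walls and floor 3 mm. Origin: centre of underside, 4 mm above the bench (floor 7, rim 28 mm above bench), z up. The part in it fills y = +23 to +61 mm on the centre line; the rest is free, middle of the free floor at x 0, y -20 mm.
- bin_capacitor: light-grey open bin with one blue capacitor in it (stays there), fixed in a low blue tray of four touching bins. Outside 104 (x) x 130 (y) x 24 mm, walls and floor 3 mm. Origin: centre of underside, 4 mm above the bench (floor 7, rim 28 mm above bench), z up. The part in it fills y = +23 to +61 mm on the centre line; the rest is free, middle of the free floor at x 0, y -20 mm.
- bin_heatsink: light-grey open bin with one black heat sink in it (stays there), fixed in a low blue tray of four touching bins. Outside 104 (x) x 130 (y) x 24 mm, walls and floor 3 mm. Origin: centre of underside, 4 mm above the bench (floor 7, rim 28 mm above bench), z up. The part in it fills y = +23 to +61 mm on the centre line; the rest is free, middle of the free floor at x 0, y -20 mm.
- bin_knob: light-grey open bin with one red knob in it (stays there), fixed in a low blue tray of four touching bins. Outside 104 (x) x 130 (y) x 24 mm, walls and floor 3 mm. Origin: centre of underside, 4 mm above the bench (floor 7, rim 28 mm above bench), z up. The part in it fills y = +23 to +61 mm on the centre line; the rest is free, middle of the free floor at x 0, y -20 mm.
There are look-alikes about, which are no part of the job. What is shaped like the bin_capacitor but green or pink is not meant.

How it is judged:
By the outcome, as a careful person would: the job done as asked, in the order asked, and still so for the second after the job is handed in, with the robot touching nothing.
It also fails if it takes over 99 s, if anything falls off the work surface, if the arm or the gripper's body presses on something with over 40 N, if the wrist force passes 120 N, or if a joint passes its speed limit or range.

## Working session

There is one attempt and no reset: what is moved stays moved. The work goes in short steps, Python scripts to look and compute and a tool call to move; the robot and the scene stay as the last step left them, time stands still between calls to the robot, and variables do not carry over. Pictures are saved under pics/ and viewed, at most 14 in all, crops included, and the job is handed in when it is done.

Besides the shell and the picture viewer there is one more tool, called after "Emit:" as a command line: name --argument value ..., lists and objects as JSON in quotes. send_rows: Moves the arm, as the interface text tells. Its arguments: {"type":"object","properties":{"targets":{"type":"array"},"grip_force":{"type":"number"}},"required":["targets"]}

```bash
mkdir -p pics; cat > h.py <<'E'
from workcell import env, optics
import numpy as np, cv2
from scipy.spatial.transform import Rotation as Ro
def grab(c):
    s=env.state(); p,d=optics.grab_frame(c); return p,d,s
def pose(c,s):
    i=optics.camera_info(c)
    if c=='wrist':
        T=np.eye(4); T[:3,:3]=Ro.from_euler('xyz',s['ee_rot'],degrees=True).as_matrix(); T[:3,3]=s['ee_pos']
        return T@np.array(i['mount'])
    R=np.array(i['R']);T=np.eye(4);T[:3,:3]=R.T;T[:3,3]=-R.T@np.array(i['t']);return T
def rays(c,uv,s):
    i=optics.camera_info(c);K=np.array(i['camera_matrix'])
    n=cv2.undistortPoints(np.array(uv,float).reshape(-1,1,2),K,np.array([i['k1'],0,0,0.])).reshape(-1,2)
    return np.c_[n,np.ones(len(n))],pose(c,s)
def cloud(c,d,s,mask):
    v,u=np.nonzero(mask&(d>0)); n,T=rays(c,np.c_[u,v],s)
    return (n*d[v,u][:,None])@T[:3,:3].T+T[:3,3]
def plane(c,uv,z,s):
    n,T=rays(c,uv,s); r=n@T[:3,:3].T; o=T[:3,3]
    return o+r*((z-o[2])/r[:,2])[:,None]
def save(p,n): cv2.imwrite('pics/'+n+'.png',p[:,:,::-1])
E
python3 - <<'E'
from h import *
print(env.state(),env.grasp_offset)
ims=[]
for c in ('scene','side'):
    p,d,s=grab(c); save(cv2.resize(p,(800,600)),c)
    print(c,pose(c,s).round(2).tolist())
    for n in ['motor','capacitor','heatsink','knob','capacitor_black','heatsink_bare','bin_motor','bin_capacitor','bin_heatsink','bin_knob']:
        for r in optics.silhouettes(c,n):
            if r['conf']<.25: continue
            P=cloud(c,d,s,r['mask'])
            if len(P)<5: continue
            top=P[P[:,2]>np.percentile(P[:,2],95)-6]
            print(c,n,round(r['conf'],2),np.round(r['at']),len(P),np.percentile(P,5,0).round(),np.percentile(P,95,0).round(),'med',np.median(P,0).round(),'top',top.mean(0).round())
E
```

```text
{'time_s': 0.0, 'qpos': array([ 6.76096735e+01,  1.83496222e+01,  8.97064583e+01, -1.45724356e-03,
        7.20438348e+01, -1.14650506e+00]), 'qvel': array([-0.04981864, -0.00318223,  0.07194978, -0.05382027, -0.05656725,
       -0.02310024]), 'effort': array([-1.62326472e-05, -4.12458229e+01, -2.31975871e+01,  7.28527992e-02,
        4.57566103e-02, -1.32653604e-04]), 'ee_pos': array([208.16232035, 535.4509652 , 213.14016935]), 'ee_rot': array([-1.79900077e+02, -6.13997556e-04,  1.58756629e+02]), 'force': array([-0.39362741,  0.29788136,  0.72008727]), 'torque': array([-0.0659214 ,  0.00799519, -0.00061159]), 'gripper_force': 0.0, 'gripper_width': 91.21805902448064} 18.8
scene [[0.53, 0.64, -0.56, 1043.98], [0.85, -0.41, 0.34, -289.08], [-0.01, -0.66, -0.75, 844.98], [0.0, 0.0, 0.0, 1.0]]
scene heatsink 0.74 [219. 253.] 337 [ 558. -101.    5.] [603. -70.  41.] med [585. -87.  35.] top [580. -85.  38.]
scene knob 0.74 [199. 224.] 191 [449. -97.   4.] [480. -65.  31.] med [469. -82.  27.] top [463. -80.  29.]
scene heatsink_bare 0.74 [218. 254.] 318 [ 560. -101.    7.] [603. -70.  41.
[... 1698 characters left out ...]
43.]
side bin_capacitor 0.77 [188. 147.] 1254 [253. 226.   1.] [346. 354.  52.] med [300. 300.   5.] top [302. 329.  52.]
side bin_capacitor 0.76 [248. 132.] 998 [439. 271.   5.] [536. 371.  55.] med [486. 331.   9.] top [487. 345.  56.]
side bin_capacitor 0.57 [238.  99.] 990 [437. 444.  -0.] [542. 579.  48.] med [487. 524.   7.] top [479. 548.  50.]
side bin_capacitor 0.44 [309. 236.] 333 [ 559. -103.    2.] [601. -72.  39.] med [580. -93.  29.] top [580. -89.  37.]
side bin_heatsink 0.68 [259. 167.] 1207 [441. 113.   5.] [534. 239.  42.] med [486. 190.   8.] top [485. 213.  43.]
side bin_knob 0.83 [292. 156.] 1186 [548. 113.   5.] [640. 238.  34.] med [593. 187.   9.] top [588. 194.  31.]
```

View pics/scene.png

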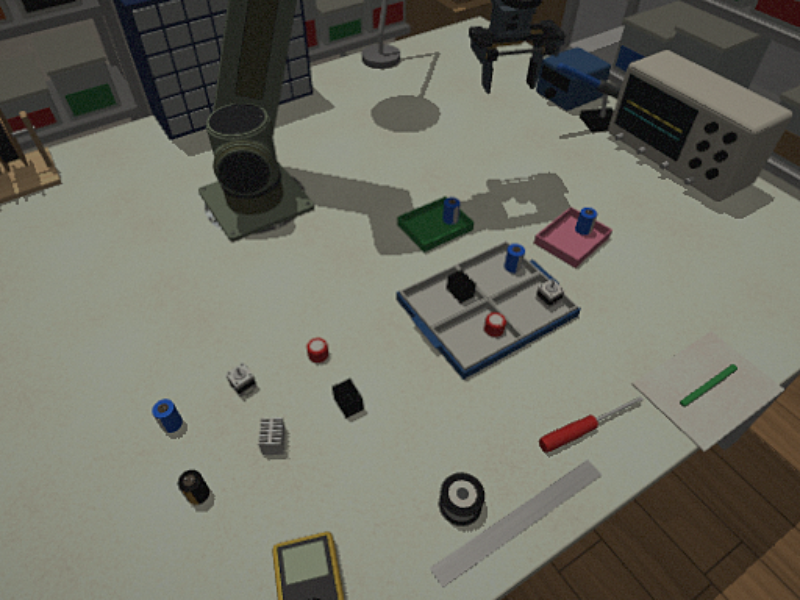

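View pics/side.png

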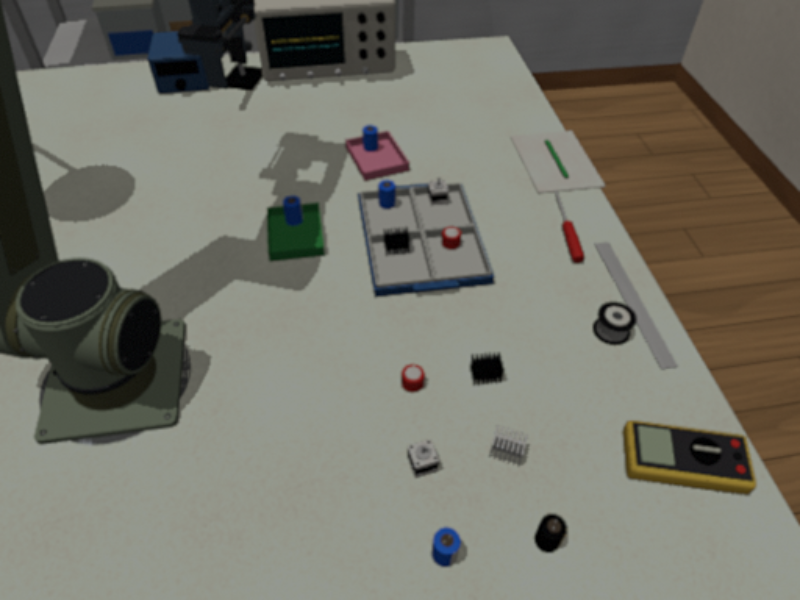

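The pictures show these candidates (800x600 scene pixels):
- **Motor:** the loose one is at (240,378). The one at (550,291) is in the tray.
- **Blue capacitor:** the loose one is at (167,415). Look-alikes are black (194,487), in the tray (514,257), and in the green bin (451,210) and pink bin (586,220).
- **Black heat sink:** the loose one is at (348,398). The others are bare (272,436) and in the tray (461,286).
- **Knob:** the loose one is at (317,349). The other is in the tray (494,323).
- **Bins:** all four are in the blue tray. The green (435,225) and pink (573,237) bins are decoys.

I choose the loose parts and the tray bins.

```bash
python3 - <<'E'
from h import *
C=[]
for c in ('scene','side'):
    p,d,s=grab(c); A=np.full(d.shape+(3,),np.nan); m=d>0; A[m]=cloud(c,d,s,m)
    C.append(A[m])
    if c=='scene': save(cv2.resize(p[190:340,80:260],(720,600),interpolation=cv2.INTER_CUBIC),'crop1')
    for n,x,y,h in [('motor',460,-220,36),('cap',456,-355,50),('hs',580,-87,38),('knob',463,-81,28),('capb',596,-357,50),('hsb',578,-220,38)]:
        P=A[m]; q=P[(abs(P[:,0]-x)<38)&(abs(P[:,1]-y)<38)]; 
        t=q[(q[:,2]>h-7)&(q[:,2]<h+6)]
        r=cv2.minAreaRect(t[:,:2].astype(np.float32))
        print(c,n,len(t),t.mean(0).round(1),np.round(r[0],1),np.round(r[1],1),round(r[2],1))
    P=A[m]; q=P[(P[:,0]>420)&(P[:,0]<665)&(P[:,1]>90)&(P[:,1]<400)&(P[:,2]>23)&(P[:,2]<33)]
    r=cv2.minAreaRect(q[:,:2].astype(np.float32)); print(c,'tray',len(q),r)
    for x,y in [(487,345),(593,345),(485,215),(587,215)]:
        q=P[(abs(P[:,0]-x)<30)&(abs(P[:,1]-y)<30)&(P[:,2]>31)]; r=cv2.minAreaRect(q[:,:2].astype(np.float32)); print(len(q),np.round(r[0]),np.round(r[1]))
E
```

```text
scene motor 164 [ 456.1 -218.9   37.2] [ 452.6 -218.4] [36.6 35. ] 8.7
scene cap 159 [ 459.2 -349.4   50.2] [ 456.6 -348.8] [33.8 36.2] 55.1
scene hs 226 [580.8 -84.9  37.3] [579.9 -84.5] [36.1 47. ] 87.9
scene knob 126 [464.2 -80.7  28.4] [462.9 -80.3] [34.2 35.5] 85.3
scene capb 197 [ 597.5 -354.4   49.8] [ 596.7 -354. ] [33.3 33.7] 71.8
scene hsb 260 [ 579.3 -218.8   36.8] [ 578.2 -218.7] [35.3 47.9] 61.1
scene tray 1211 ((539.7295532226562, 242.224365234375), (292.463623046875, 216.13905334472656), 89.66886138916016)
146 [490. 351.] [41. 37.]
154 [597. 349.] [46. 38.]
188 [485. 222.] [43. 48.]
119 [583. 225.] [45. 54.]
side motor 244 [ 452.6 -223.7   35.6] [ 452.8 -221.7] [35.4 37. ] 9.4
side cap 248 [ 457.7 -352.7   49. ] [ 458.1 -352.7] [32.1 33.4] 77.5
side hs 178 [580.9 -86.3  36.5] [581.4 -85.4] [38.2 45.4] 87.1
side knob 166 [463.2 -82.6  26.7] [463.6 -81.4] [36.5 34.2] 0.4
side capb 253 [ 595.9 -357.4   49.4] [ 596.8 -357.1] [34.1 32.6] 8.9
side hsb 182 [ 577.9 -222.5   36.7] [ 578.6 -221.1] [37.5 44.8] 60.9
side tray 871 ((538.2614135742188, 238.7559814453125), (290.6808166503906, 217.12277221679688), 89.47723388671875)
131 [488. 348.] [35. 31.]
114 [592. 348.] [35. 40.]
141 [486. 217.] [39. 45.]
84 [590. 218.] [32. 35.]
```

View pics/crop1.png

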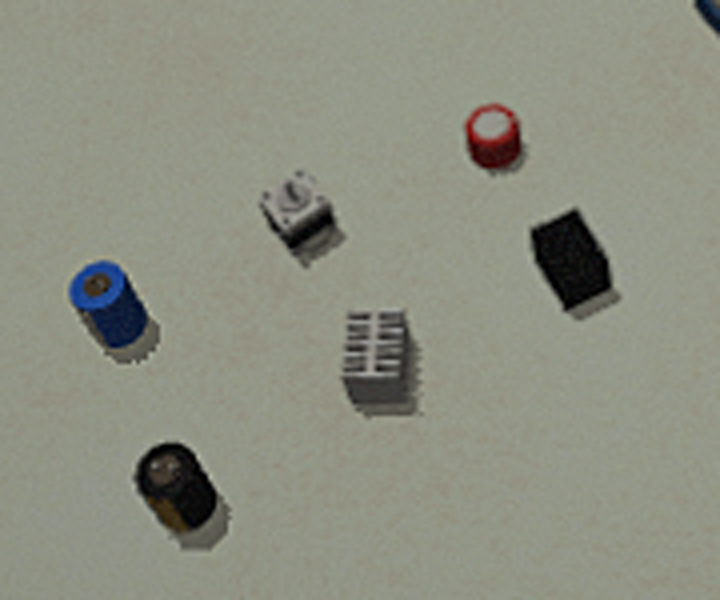

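The crop shows the six loose parts. The motor is at (295,210), the blue capacitor at (105,300), the black heat sink at (572,260) and the red knob at (493,135). The bare heat sink at (375,360) and the black capacitor at (178,485) stay where they are. I'll start with the motor.

Emit:
send_rows --targets '[[[0,0,-0.042,0.0766,-0.236,0.01,-1],[0,0,-0.042,0.0766,-0.236,0.01,-1],[0,0,-0.042,0.0766,-0.236,0.01,-1],[0,0,-0.042,0.0766,-0.236,0.01,-1],[0,0,-0.042,0.0766,-0.236,0.01,-1],[0,0,-0.042,0.0766,-0.236,0.01,-1],[0,0,-0.042,0.0766,-0.236,0.01,-1],[0,0,-0.042,0.0766,-0.236,0.01,-1],[0,0,-0.042,0.0766,-0.236,0.01,-1],[0,0,-0.042,0.0766,-0.236,0.01,-1],[0,0,-0.042,0.0766,-0.236,0.01,-1],[0,0,-0.042,0.0766,-0.236,0.01,-1]]]' --grip_force 15

```text
time_s: 2.4
ee_pos: [392.4, -32.5, 238.5]
ee_rot: [179.9, 0.0, 113.2]
force: [0.3, 0.3, -0.3]
gripper_width: 90.8
gripper_force: 0.0
```

Emit:
send_rows --targets '[[[0,0,-0.042,0.0766,-0.236,0.01,-1],[0,0,-0.042,0.0766,-0.236,0.01,-1],[0,0,-0.042,0.0766,-0.236,0.01,-1],[0,0,-0.042,0.0766,-0.236,0.01,-1],[0,0,0,0,0,0,-1],[0,0,0,0,0,0,-1],[0,0,0,0,0,0,-1]]]'

```text
time_s: 3.1
ee_pos: [452.9, -218.2, 245.8]
ee_rot: [-180.0, -0.1, 98.3]
force: [0.4, 0.2, 0.1]
gripper_width: 91.4
gripper_force: 0.0
```

```bash
cat >> h.py <<'E'
def look(name,lo,hi,xy,tag=None,r=40,c='wrist'):
    p,d,s=grab(c); print('tcp',s['ee_pos'].round(1),s['ee_rot'].round(1),s['time_s'])
    if tag: save(cv2.resize(p,(640,480)),tag)
    m=d>0; P=cloud(c,d,s,m)
    q=P[(abs(P[:,0]-xy[0])<r)&(abs(P[:,1]-xy[1])<r)&(P[:,2]>lo)&(P[:,2]<hi)]
    if len(q)>5:
        R=cv2.minAreaRect(q[:,:2].astype(np.float32)); print(name,len(q),q.mean(0).round(1),np.round(R[0],1),np.round(R[1],1),round(R[2],1))
    return p,d,s,P
E
python3 - <<'E'
from h import *
p,d,s,P=look('motor',30,42,(453,-220),'w1')
b=P[(abs(P[:,0]-453)<40)&(abs(P[:,1]+220)<40)&(P[:,2]>6)&(P[:,2]<20)]
print(len(b),b.mean(0) if len(b) else '')
E
```

```text
tcp [ 452.9 -218.2  245.8] [-1.80e+02 -1.00e-01  9.83e+01] 3.1
motor 858 [ 452.8 -220.7   35. ] [ 452.7 -221.5] [34.  34.8] 8.7
88 [ 460.29139984 -210.45031328    9.26806999]
```

View pics/w1.png

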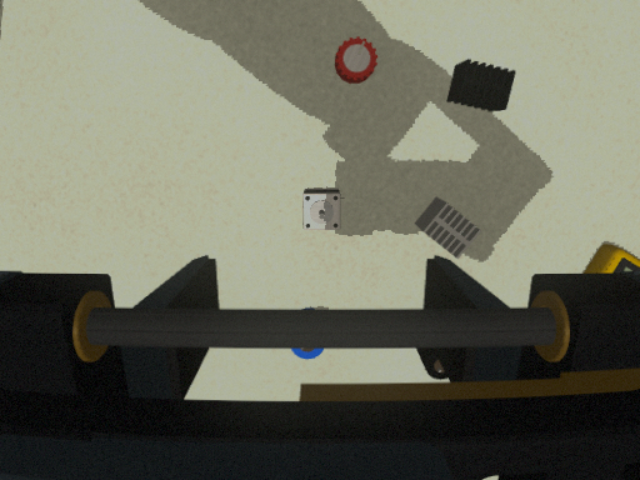

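The wrist view shows the motor at (322,210) with no socket on its left, right or upper side. The socket must be on the hidden (world -y) side, so I'll check it in the side view.

```bash
python3 - <<'E'
from h import *
p,d,s=grab('side'); save(cv2.resize(p[270:320,245:300],(660,600),interpolation=cv2.INTER_CUBIC),'sm')
E
```

```text
(no output)
```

View pics/sm.png

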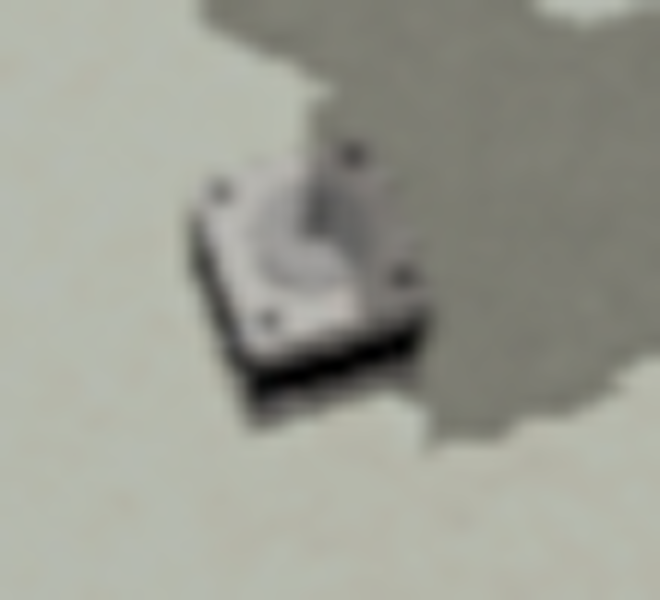

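The side crop shows no socket on either near face, so I'll zoom the wrist view.

```bash
python3 - <<'E'
from h import *
p,d,s,P=look('motor',30,42,(453,-220))
w=cv2.resize(p[140:195,230:290],(654,600),interpolation=cv2.INTER_CUBIC)
save(np.clip(w*1.6,0,255).astype(np.uint8),'wm')
T=Ro.from_euler('z',8.7,degrees=True).as_matrix()
Q=(P-[452.7,-220.5,0])@T
for lo,hi in [(2,6),(6,10),(10,14)]:
    q=Q[(abs(Q[:,:2]).max(1)<32)&(Q[:,2]>lo)&(Q[:,2]<hi)]
    print(lo,len(q)); print(q[::max(1,len(q)//12)].round(0).tolist())
E
```

```text
tcp [ 453.1 -217.9  246.1] [180.   -0.   98.4] 3.2
motor 871 [ 453.  -220.8   35. ] [ 453.  -221.3] [34.2 34.5] 8.8
2 17
[[-17.0, 16.0, 2.0], [-15.0, 16.0, 5.0], [-14.0, 16.0, 5.0], [-13.0, 16.0, 5.0], [-11.0, 16.0, 5.0], [-10.0, 16.0, 5.0], [-3.0, 16.0, 6.0], [-2.0, 16.0, 6.0], [1.0, 16.0, 5.0], [5.0, 16.0, 6.0], [6.0, 16.0, 6.0], [7.0, 16.0, 5.0], [8.0, 16.0, 5.0], [11.0, 16.0, 5.0], [13.0, 16.0, 5.0], [17.0, 16.0, 4.0], [22.0, -4.0, 6.0]]
6 53
[[-9.0, 16.0, 7.0], [-4.0, 16.0, 6.0], [10.0, 16.0, 7.0], [-15.0, 16.0, 9.0], [19.0, 7.0, 8.0], [21.0, 5.0, 8.0], [20.0, 2.0, 7.0], [21.0, 1.0, 6.0], [22.0, 0.0, 8.0], [20.0, -3.0, 7.0], [21.0, -4.0, 7.0], [20.0, -6.0, 8.0], [21.0, -7.0, 8.0], [22.0, -9.0, 8.0]]
10 24
[[-16.0, 16.0, 10.0], [-10.0, 16.0, 12.0], [-8.0, 16.0, 11.0], [-4.0, 16.0, 11.0], [-2.0, 16.0, 11.0], [1.0, 16.0, 12.0], [3.0, 16.0, 13.0], [6.0, 16.0, 12.0], [8.0, 16.0, 12.0], [11.0, 16.0, 13.0], [13.0, 16.0, 12.0], [16.0, 16.0, 11.0]]
```

View pics/wm.png

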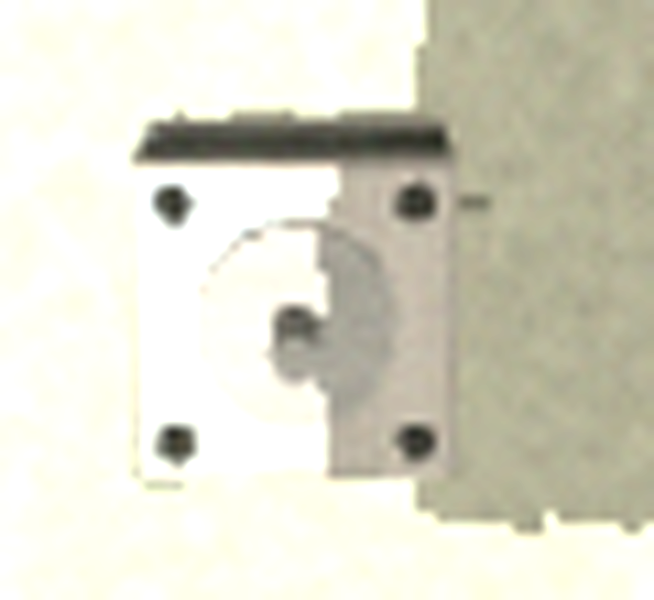

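The socket does show: it sticks out on the motor's +x world side, with cloud points out to 22 mm. So I turn the fingers 90° to grip along world y.

Emit:
send_rows --targets '[[[0,0,-0.0905,0,-0.0015,-0.066,-1],[0,0,-0.0905,0,-0.0015,-0.066,-1],[0,0,-0.0905,0,-0.0015,-0.066,-1],[0,0,-0.0905,0,-0.0015,-0.066,-1],[0,0,-0.0905,0,-0.0015,-0.066,-1],[0,0,-0.0905,0,-0.0015,-0.066,-1],[0,0,-0.0905,0,-0.0015,-0.066,-1],[0,0,-0.0905,0,-0.0015,-0.066,-1],[0,0,-0.0905,0,-0.0015,-0.066,-1],[0,0,-0.0905,0,-0.0015,-0.066,-1],[0,0,-0.0905,0,-0.0015,-0.066,-1],[0,0,0,0,0,0,-1]]]'

```text
time_s: 4.45
ee_pos: [452.4, -221.1, 99.7]
ee_rot: [-179.9, 0.2, 8.8]
force: [-0.0, 0.8, 0.0]
gripper_width: 90.9
gripper_force: 0.0
```

Emit:
send_rows --targets '[[[0,0,0,0,0,0,-1],[0,0,0,0,0,0,-1]]]'

```text
time_s: 4.65
ee_pos: [454.1, -222.4, 101.7]
ee_rot: [179.9, -0.1, 8.8]
force: [0.2, -0.8, -0.1]
gripper_width: 91.4
gripper_force: 0.0
```

Emit:
send_rows --targets '[[[0,0,0,0,0,-0.12,-1],[0,0,0,0,0,-0.12,-1],[0,0,0,0,0,-0.12,-1],[0,0,0,0,0,-0.11,-1],[0,0,0,0,0,0,-1],[0,0,0,0,0,0,0],[0,0,0,0,0,0,1],[0,0,0,0,0,0,1],[0,0,0,0,0,0,1],[0,0,0,0,0,0,1],[0,0,0,0,0,0,1],[0,0,0,0,0,0,1]]]' --grip_force 20

```text
time_s: 5.85
ee_pos: [453.5, -222.6, 6.9]
ee_rot: [180.0, -0.0, 8.7]
force: [-0.4, 0.0, -0.5]
gripper_width: 38.2
gripper_force: 0.0
```

Emit:
send_rows --targets '[[[0,0,0,0,0,0,1],[0,0,0,0,0,0,1],[0,0,0,0,0,0,1]]]'

```text
time_s: 6.15
ee_pos: [453.4, -222.5, 6.8]
ee_rot: [-180.0, 0.0, 8.7]
force: [-0.4, 0.4, 1.6]
gripper_width: 35.2
gripper_force: 20.0
```

Emit:
send_rows --targets '[[[0,0,0,0,0,0.05,1],[0,0,0,0,0,0.12,1],[0,0,0,0,0,0.15,1],[0,0,0,0,0,0.15,1],[0,0,0,0,0,0.13,1]]]'

```text
time_s: 6.65
ee_pos: [453.6, -222.7, 128.7]
ee_rot: [179.9, -0.1, 8.7]
force: [0.3, 0.4, -1.5]
gripper_width: 34.7
gripper_force: 20.0
```

Emit:
send_rows --targets '[[[0,0,0.0753,0.0577,0.211,0,1],[0,0,0.0753,0.0577,0.211,0,1],[0,0,0.0753,0.0577,0.211,0,1],[0,0,0.0753,0.0577,0.211,0,1],[0,0,0.0753,0.0577,0.211,0,1],[0,0,0.0753,0.0577,0.211,0,1],[0,0,0.0753,0.0577,0.211,0,1],[0,0,0.0753,0.0577,0.211,0,1],[0,0,0.0753,0.0577,0.211,0,1],[0,0,0.0753,0.0577,0.211,0,1],[0,0,0.0753,0.0577,0.211,0,1],[0,0,0.0753,0.0577,0.211,0,1]]]'

```text
time_s: 7.85
ee_pos: [592.0, 285.5, 127.1]
ee_rot: [180.0, 0.0, 90.3]
force: [2.1, 0.6, -2.2]
gripper_width: 34.8
gripper_force: 20.0
```

Emit:
send_rows --targets '[[[0,0,0,0,0,0,1],[0,0,0,0,0,0,1],[0,0,0,0,0,0,1],[0,0,0,0,0,0,1]]]'

```text
time_s: 8.25
ee_pos: [591.7, 282.4, 127.0]
ee_rot: [-180.0, 0.0, 89.9]
force: [-0.2, -0.9, -1.9]
gripper_width: 35.2
gripper_force: 20.0
```

```bash
python3 - <<'E'
from h import *
p,d,s,P=look('x',30,60,(592,346),'w2')
q=P[(P[:,0]>380)&(P[:,0]<700)&(P[:,1]>60)&(P[:,1]<420)&(P[:,2]>25.5)&(P[:,2]<31)]
for ax,o in ((0,1),(1,0)):
    h,e=np.histogram(q[:,ax],bins=np.arange(60,720,3)); k=np.argsort(h)[-12:]; print(ax,sorted([(int(e[i]),int(h[i])) for i in k]))
E
```

```text
tcp [591.7 282.4 127. ] [-180.     0.    89.9] 8.25
x 2149 [593.4 348.4  42. ] [593.6 348.2] [34.4 35.4] 89.5
0 [(435, 292), (438, 312), (501, 38), (504, 60), (528, 24), (534, 43), (537, 429), (540, 357), (543, 216), (639, 28), (642, 433), (645, 47)]
1 [(333, 68), (339, 64), (342, 63), (345, 69), (348, 63), (351, 63), (354, 65), (357, 62), (360, 63), (363, 67), (366, 184), (369, 767)]
```

View pics/w2.png

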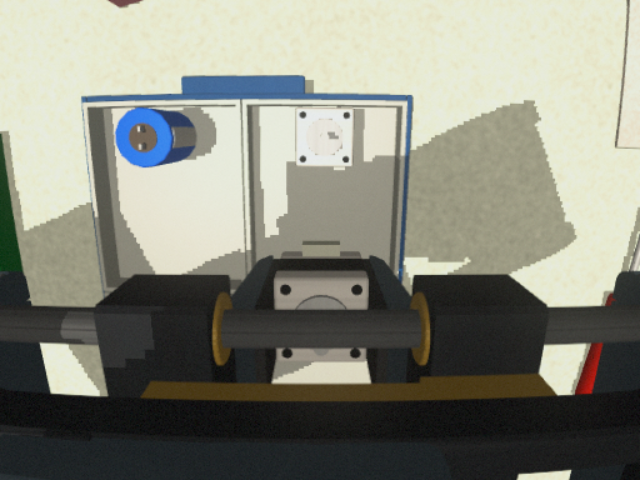

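The wrist view shows the held motor over bin_motor, with its socket toward the stored motor at (325,137) and plenty of room. Tray rims run x 437–644 with the far rim at y 371, so the bin centres are y 306 and 176.

Emit:
send_rows --targets '[[[0,0,0,0.002,0.005,-0.15,1],[0,0,0,0,0,-0.15,1],[0,0,0,0,0,-0.12,1],[0,0,0,0,0,-0.07,1],[0,0,0,0,0,-0.04,1],[0,0,0,0,0,-0.02,1],[0,0,0,0,0,0,1],[0,0,0,0,0,0,1]]]'

```text
time_s: 9.1
ee_pos: [593.1, 285.1, 17.9]
ee_rot: [179.9, -0.1, 90.0]
force: [-0.3, 0.2, -1.9]
gripper_width: 35.0
gripper_force: 20.0
```

Emit:
send_rows --targets '[[[0,0,0,0,0,-0.01,1],[0,0,0,0,0,-0.007,1],[0,0,0,0,0,0,1],[0,0,0,0,0,0,1]]]'

```text
time_s: 9.5
ee_pos: [592.7, 285.1, 13.9]
ee_rot: [179.9, -0.0, 90.0]
force: [0.1, -0.8, 0.6]
gripper_width: 35.0
gripper_force: 20.0
```

Contact: the weight has come off the wrist. I open part-way and lift.

Emit:
send_rows --targets '[[[0,0,0,0,0,0,0.1],[0,0,0,0,0,0,-0.25],[0,0,0,0,0,0,-0.25],[0,0,0,0,0,0,-0.25]]]'

```text
time_s: 9.9
ee_pos: [592.3, 284.8, 13.3]
ee_rot: [180.0, 0.0, 90.0]
force: [0.7, 0.0, -0.1]
gripper_width: 57.0
gripper_force: 0.0
```

Emit:
send_rows --targets '[[[0,0,0,0,0,0.03,-0.25],[0,0,0,0,0,0.1,-0.25],[0,0,0,0,0,0.2,-0.25],[0,0,0,0,0,0.22,-0.25],[0,0,0,0,0,0.2,-0.25],[0,0,0,0,0,0.2,-0.25]]]'

```text
time_s: 10.5
ee_pos: [592.2, 284.8, 205.8]
ee_rot: [179.9, -0.0, 90.0]
force: [0.6, 0.8, 0.3]
gripper_width: 56.8
gripper_force: 0.0
```

Emit:
send_rows --targets '[[[0,0,0,-0.0479,-0.241,0,-1],[0,0,0,-0.0479,-0.241,0,-1],[0,0,0,-0.0479,-0.241,0,-1],[0,0,0,-0.0479,-0.241,0,-1],[0,0,0,-0.0479,-0.241,0,-1],[0,0,0,-0.0479,-0.241,0,-1],[0,0,0,-0.0479,-0.241,0,-1],[0,0,0,-0.0479,-0.241,0,-1],[0,0,0,-0.0479,-0.241,0,-1],[0,0,0,-0.0479,-0.241,0,-1],[0,0,0,-0.0479,-0.241,0,-1],[0,0,0,-0.0479,-0.241,0,-1]]]'

```text
time_s: 11.7
ee_pos: [476.7, -295.5, 204.1]
ee_rot: [179.9, 0.0, 90.0]
force: [1.0, -0.6, 1.5]
gripper_width: 91.5
gripper_force: 0.0
```

Emit:
send_rows --targets '[[[0,0,0,-0.0479,-0.241,0,-1],[0,0,0,-0.0479,-0.241,0,-1],[0,0,0,0,0,0,-1],[0,0,0,0,0,0,-1],[0,0,0,0,0,0,-1]]]'

```text
time_s: 12.2
ee_pos: [458.3, -388.9, 203.6]
ee_rot: [180.0, -0.0, 90.0]
force: [-0.2, -0.1, -0.2]
gripper_width: 91.3
gripper_force: 0.0
```

```bash
python3 - <<'E'
from h import *
p,d,s,P=look('cap',46,53,(458,-352),'w3')
for n,x,y,lo,hi in [('hs',580,-87,32,42),('knob',463,-81,24,32)]:
    q=P[(abs(P[:,0]-x)<35)&(abs(P[:,1]-y)<35)&(P[:,2]>lo)&(P[:,2]<hi)]
    if len(q)>5: R=cv2.minAreaRect(q[:,:2].astype(np.float32)); print(n,len(q),R)
p,d,s,P=look('placed motor',38,48,(592,285),c='side')
E
```

```text
tcp [ 458.3 -388.9  203.6] [180.  -0.  90.] 12.2
cap 983 [ 458.1 -351.    48.5] [ 458.  -351.3] [33.8 33.8] 45.7
tcp [ 458.5 -388.6  203.6] [180.   -0.   90.1] 12.25
```

View pics/w3.png

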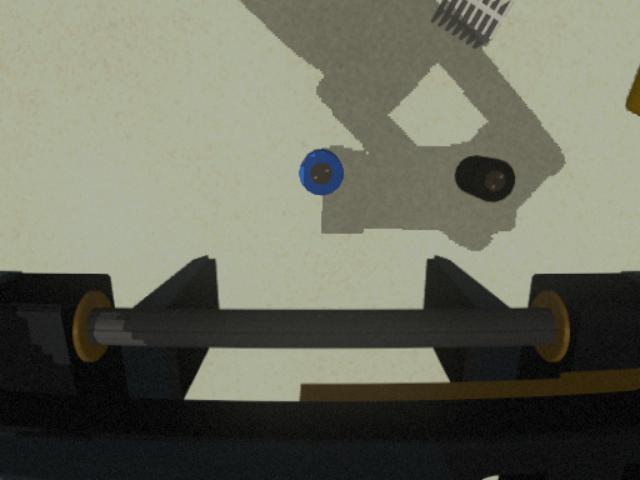

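The wrist view shows the blue capacitor at (321,172), fitted at (458,-351), and the black one at (486,178) well clear.

Emit:
send_rows --targets '[[[0,0,0,0,0.0925,-0.15,-1],[0,0,0,0,0.0925,-0.15,-1],[0,0,0,0,0,-0.15,-1],[0,0,0,0,0,-0.2,-1],[0,0,0,0,0,-0.18,-1],[0,0,0,0,0,-0.1,-1],[0,0,0,0,0,0,-1],[0,0,0,0,0,0,0],[0,0,0,0,0,0,1],[0,0,0,0,0,0,1],[0,0,0,0,0,0,1],[0,0,0,0,0,0,1]]]' --grip_force 15

```text
time_s: 13.5
ee_pos: [458.5, -353.2, 18.1]
ee_rot: [179.9, 0.0, 90.0]
force: [-0.1, -0.3, 0.3]
gripper_width: 54.1
gripper_force: 0.0
```

Emit:
send_rows --targets '[[[0,0,0,0,0,0,1],[0,0,0,0,0,0,1],[0,0,0,0,0,0,1],[0,0,0,0,0,0,1],[0,0,0,0,0,0,1]]]'

```text
time_s: 14.0
ee_pos: [458.2, -353.0, 17.4]
ee_rot: [180.0, 0.0, 90.0]
force: [0.0, -0.1, 0.8]
gripper_width: 34.7
gripper_force: 15.0
```

Emit:
send_rows --targets '[[[0,0,0,0,0,0.05,1],[0,0,0,0,0,0.12,1],[0,0,0,0,0,0.15,1],[0,0,0,0,0,0.15,1],[0,0,0,0,0,0.13,1]]]'

```text
time_s: 14.5
ee_pos: [458.4, -353.1, 139.6]
ee_rot: [179.9, 0.1, 90.0]
force: [0.1, -0.7, -1.0]
gripper_width: 34.9
gripper_force: 15.0
```

Emit:
send_rows --targets '[[[0,0,0,0.0115,0.245,0,1],[0,0,0,0.0115,0.245,0,1],[0,0,0,0.0115,0.245,0,1],[0,0,0,0.0115,0.245,0,1],[0,0,0,0.0115,0.245,0,1],[0,0,0,0.0115,0.245,0,1],[0,0,0,0.0115,0.245,0,1],[0,0,0,0.0115,0.245,0,1],[0,0,0,0.0115,0.245,0,1],[0,0,0,0.0115,0.245,0,1],[0,0,0,0.0115,0.245,0,1],[0,0,0,0.0115,0.245,0,1]]]'

```text
time_s: 15.7
ee_pos: [485.6, 237.2, 138.1]
ee_rot: [179.9, -0.0, 90.0]
force: [1.7, 0.9, -0.1]
gripper_width: 34.6
gripper_force: 15.0
```

Emit:
send_rows --targets '[[[0,0,0,0.0115,0.245,0,1],[0,0,0,0,0,0,1],[0,0,0,0,0,0,1],[0,0,0,0,0,0,1]]]'

```text
time_s: 16.1
ee_pos: [487.8, 282.9, 137.5]
ee_rot: [-180.0, 0.0, 90.0]
force: [0.1, -0.3, 0.1]
gripper_width: 34.6
gripper_force: 15.0
```

Emit:
send_rows --targets '[[[0,0,0,0.002,0.005,-0.15,1],[0,0,0,0,0,-0.15,1],[0,0,0,0,0,-0.12,1],[0,0,0,0,0,-0.07,1],[0,0,0,0,0,-0.035,1],[0,0,0,0,0,-0.02,1],[0,0,0,0,0,-0.007,1],[0,0,0,0,0,0,1],[0,0,0,0,0,0,1]]]'

```text
time_s: 17.0
ee_pos: [489.0, 285.2, 27.8]
ee_rot: [179.9, -0.0, 90.0]
force: [-0.7, 0.4, -0.4]
gripper_width: 34.7
gripper_force: 15.0
```

Emit:
send_rows --targets '[[[0,0,0,0,0,-0.008,1],[0,0,0,0,0,-0.006,1],[0,0,0,0,0,0,1],[0,0,0,0,0,0,1]]]'

```text
time_s: 17.4
ee_pos: [488.7, 285.2, 24.4]
ee_rot: [180.0, -0.0, 90.0]
force: [-0.9, 0.2, 2.0]
gripper_width: 34.7
gripper_force: 15.0
```

Emit:
send_rows --targets '[[[0,0,0,0,0,0,0.1],[0,0,0,0,0,0,-0.25],[0,0,0,0,0,0,-0.25],[0,0,0,0,0,0,-0.25]]]'

```text
time_s: 17.8
ee_pos: [488.5, 285.0, 24.1]
ee_rot: [-180.0, 0.0, 90.0]
force: [-0.2, 0.2, 0.4]
gripper_width: 56.7
gripper_force: 0.0
```

Emit:
send_rows --targets '[[[0,0,0,0,0,0.03,-0.25],[0,0,0,0,0,0.1,-0.25],[0,0,0,0,0,0.2,-0.25],[0,0,0,0,0,0.2,-0.25],[0,0,0,0,0,0.2,-0.25],[0,0,0,0,0,0.15,-0.25]]]'

```text
time_s: 18.4
ee_pos: [489.0, 285.3, 203.5]
ee_rot: [179.8, -0.1, 90.0]
force: [0.4, 0.3, -1.0]
gripper_width: 57.2
gripper_force: 0.0
```

Emit:
send_rows --targets '[[[0,0,-0.003,0.052,-0.23,0,-1],[0,0,-0.003,0.052,-0.23,0,-1],[0,0,-0.003,0.052,-0.23,0,-1],[0,0,-0.003,0.052,-0.23,0,-1],[0,0,-0.003,0.052,-0.23,0,-1],[0,0,-0.003,0.052,-0.23,0,-1],[0,0,-0.003,0.052,-0.23,0,-1],[0,0,-0.003,0.052,-0.23,0,-1],[0,0,-0.003,0.052,-0.23,0,-1],[0,0,0,0,0,0,-1],[0,0,0,0,0,0,-1],[0,0,0,0,0,0,-1]]]'

```text
time_s: 19.6
ee_pos: [581.8, -128.0, 200.3]
ee_rot: [-180.0, -0.0, 87.6]
force: [0.5, 0.2, 0.7]
gripper_width: 91.4
gripper_force: 0.0
```

```bash
python3 - <<'E'
from h import *
p,d,s,P=look('hs',30,42,(580,-86),'w4')
for n,x,y,lo,hi in [('knob',463,-81,23,32)]:
    q=P[(abs(P[:,0]-x)<35)&(abs(P[:,1]-y)<35)&(P[:,2]>lo)&(P[:,2]<hi)]
    if len(q)>5: R=cv2.minAreaRect(q[:,:2].astype(np.float32)); print(n,len(q),R)
p,d,s,P=look('placed motor',38,48,(592,285),c='scene',r=25)
look('placed cap',50,61,(488,285),c='scene',r=25)
E
```

```text
tcp [ 581.8 -128.   200.3] [-180.    -0.    87.6] 19.6
hs 894 [581.8 -85.7  36.2] [582.1 -85.8] [34.9 45.1] 87.6
knob 920 ((464.437255859375, -81.00470733642578), (36.40950393676758, 36.9925422668457), 86.0484390258789)
tcp [ 581.8 -127.6  200.4] [-180.    -0.    87.7] 19.65
placed motor 118 [592.8 283.1  44.1] [590.  285.1] [35.8 37. ] 1.1
tcp [ 581.9 -127.5  200.4] [-180.    -0.    87.7] 19.7
placed cap 88 [488.1 285.3  57.3] [486.3 288.7] [33.  36.4] 34.3
```

View pics/w4.png

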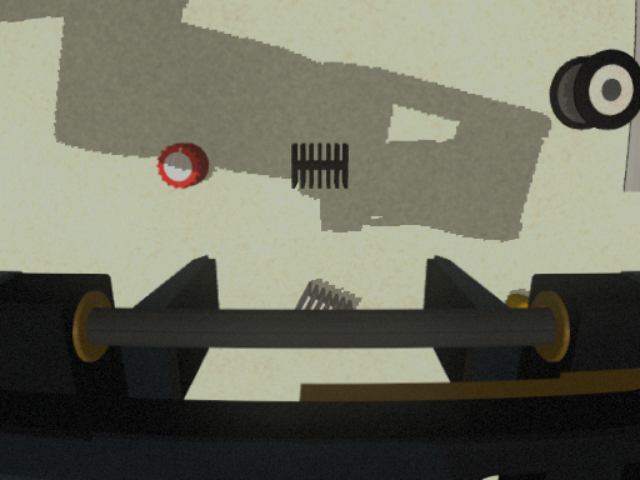

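The wrist view shows the black heat sink at (320,166), fitted at (582,-86), aligned with the fingers. The knob is at (182,166), at (464,-81). Both placed parts read the right heights in the scene view.

Emit:
send_rows --targets '[[[0,0,0,0,0.105,-0.15,-1],[0,0,0,0,0.105,-0.15,-1],[0,0,0,0,0,-0.15,-1],[0,0,0,0,0,-0.2,-1],[0,0,0,0,0,-0.2,-1],[0,0,0,0,0,-0.11,-1],[0,0,0,0,0,0,-1],[0,0,0,0,0,0,0],[0,0,0,0,0,0,1],[0,0,0,0,0,0,1],[0,0,0,0,0,0,1],[0,0,0,0,0,0,1]]]' --grip_force 12

```text
time_s: 20.95
ee_pos: [582.5, -87.1, 9.0]
ee_rot: [179.9, 0.0, 87.6]
force: [0.5, 0.4, -0.1]
gripper_width: 54.0
gripper_force: 0.0
```

Emit:
send_rows --targets '[[[0,0,0,0,0,0,1],[0,0,0,0,0,0,1],[0,0,0,0,0,0,1],[0,0,0,0,0,0,1]]]'

```text
time_s: 21.35
ee_pos: [582.3, -87.0, 8.5]
ee_rot: [180.0, 0.0, 87.6]
force: [-0.8, 0.3, 3.8]
gripper_width: 44.8
gripper_force: 12.0
```

Emit:
send_rows --targets '[[[0,0,0,0,0,0.05,1],[0,0,0,0,0,0.12,1],[0,0,0,0,0,0.15,1],[0,0,0,0,0,0.15,1],[0,0,0,0,0,0.13,1]]]'

```text
time_s: 21.85
ee_pos: [582.3, -87.0, 130.1]
ee_rot: [179.9, 0.0, 87.6]
force: [-0.6, -0.7, -0.5]
gripper_width: 45.0
gripper_force: 12.0
```

Emit:
send_rows --targets '[[[0,0,0.0045,-0.078,0.202,0,1],[0,0,0.0045,-0.078,0.202,0,1],[0,0,0.0045,-0.078,0.202,0,1],[0,0,0.0045,-0.078,0.202,0,1],[0,0,0.0045,-0.078,0.202,0,1],[0,0,0.0045,-0.078,0.202,0,1],[0,0,0,0,0,0,1],[0,0,0,0,0,0,1],[0,0,0,0,0,0,1]]]'

```text
time_s: 22.75
ee_pos: [488.9, 154.7, 128.3]
ee_rot: [180.0, 0.0, 90.0]
force: [0.2, -0.1, -0.7]
gripper_width: 44.9
gripper_force: 12.0
```

Emit:
send_rows --targets '[[[0,0,0,0,0,-0.15,1],[0,0,0,0,0,-0.15,1],[0,0,0,0,0,-0.12,1],[0,0,0,0,0,-0.07,1],[0,0,0,0,0,-0.035,1],[0,0,0,0,0,-0.02,1],[0,0,0,0,0,-0.007,1],[0,0,0,0,0,0,1],[0,0,0,0,0,0,1]]]'

```text
time_s: 23.65
ee_pos: [489.1, 155.5, 18.5]
ee_rot: [179.9, -0.0, 90.0]
force: [0.3, -0.0, 0.4]
gripper_width: 45.0
gripper_force: 12.0
```

Emit:
send_rows --targets '[[[0,0,0,0,0,-0.005,1],[0,0,0,0,0,-0.004,1],[0,0,0,0,0,0,1],[0,0,0,0,0,0,1]]]'

```text
time_s: 24.05
ee_pos: [488.5, 155.5, 16.0]
ee_rot: [180.0, 0.0, 90.0]
force: [0.1, -0.1, 0.7]
gripper_width: 45.1
gripper_force: 12.0
```

Emit:
send_rows --targets '[[[0,0,0,0,0,-0.004,1],[0,0,0,0,0,0,1],[0,0,0,0,0,0,1]]]'

```text
time_s: 24.35
ee_pos: [488.6, 155.5, 15.5]
ee_rot: [180.0, -0.0, 90.0]
force: [-0.4, 0.1, 3.6]
gripper_width: 45.4
gripper_force: 12.0
```

Emit:
send_rows --targets '[[[0,0,0,0,0,0,-0.1],[0,0,0,0,0,0,-0.27],[0,0,0,0,0,0,-0.27],[0,0,0,0,0,0,-0.27]]]'

```text
time_s: 24.75
ee_pos: [488.4, 155.4, 15.0]
ee_rot: [-180.0, 0.0, 90.0]
force: [0.4, 0.2, -1.1]
gripper_width: 58.0
gripper_force: 0.0
```

Emit:
send_rows --targets '[[[0,0,0,0,0,0.03,-0.27],[0,0,0,0,0,0.1,-0.27],[0,0,0,0,0,0.2,-0.27],[0,0,0,0,0,0.17,-0.27],[0,0,0,-0.024,-0.236,0,-1],[0,0,0,-0.024,-0.236,0,-1],[0,0,0,-0.024,-0.236,0,-1],[0,0,0,-0.024,-0.236,0,-1],[0,0,0,-0.024,-0.236,0,-1],[0,0,0,0,0,0,-1],[0,0,0,0,0,0,-1],[0,0,0,0,0,0,-1]]]'

```text
time_s: 25.95
ee_pos: [464.6, -79.8, 115.4]
ee_rot: [180.0, -0.0, 90.0]
force: [0.5, 1.4, 0.1]
gripper_width: 91.5
gripper_force: 0.0
```

Down 111 mm onto the knob.

Emit:
send_rows --targets '[[[0,0,0,0,-0.006,-0.15,-1],[0,0,0,0,0,-0.17,-1],[0,0,0,0,0,-0.15,-1],[0,0,0,0,0,-0.085,-1],[0,0,0,0,0,0,-1],[0,0,0,0,0,0,0],[0,0,0,0,0,0,1],[0,0,0,0,0,0,1],[0,0,0,0,0,0,1],[0,0,0,0,0,0,1],[0,0,0,0,0,0,1],[0,0,0,0,0,0,1]]]'

```text
time_s: 27.15
ee_pos: [464.5, -81.8, 4.3]
ee_rot: [180.0, 0.0, 90.0]
force: [1.1, -0.2, 0.1]
gripper_width: 38.2
gripper_force: 0.0
```

Emit:
send_rows --targets '[[[0,0,0,0,0,0,1],[0,0,0,0,0,0,1],[0,0,0,0,0,0,1]]]'

```text
time_s: 27.45
ee_pos: [464.5, -81.8, 4.3]
ee_rot: [180.0, 0.0, 90.0]
force: [-0.7, -0.6, 1.6]
gripper_width: 37.9
gripper_force: 12.0
```

Emit:
send_rows --targets '[[[0,0,0,0,0,0.05,1],[0,0,0,0,0,0.12,1],[0,0,0,0,0,0.15,1],[0,0,0,0,0,0.15,1],[0,0,0,0,0,0.13,1]]]'

```text
time_s: 27.95
ee_pos: [464.7, -81.7, 126.2]
ee_rot: [179.9, 0.0, 90.0]
force: [1.2, -0.0, -0.2]
gripper_width: 37.7
gripper_force: 12.0
```

Emit:
send_rows --targets '[[[0,0,0,0.107,0.1975,0,1],[0,0,0,0.107,0.1975,0,1],[0,0,0,0.107,0.1975,0,1],[0,0,0,0.107,0.1975,0,1],[0,0,0,0.107,0.1975,0,1],[0,0,0,0.107,0.1975,0,1],[0,0,0,0,0,0,1],[0,0,0,0,0,0,1],[0,0,0,0,0,0,1]]]'

```text
time_s: 28.85
ee_pos: [592.1, 154.3, 124.2]
ee_rot: [-179.9, 0.0, 90.0]
force: [0.8, -0.2, 0.7]
gripper_width: 37.5
gripper_force: 12.0
```

Emit:
send_rows --targets '[[[0,0,0,0,0,-0.15,1],[0,0,0,0,0,-0.15,1],[0,0,0,0,0,-0.12,1],[0,0,0,0,0,-0.07,1],[0,0,0,0,0,-0.04,1],[0,0,0,0,0,-0.02,1],[0,0,0,0,0,-0.005,1],[0,0,0,0,0,0,1],[0,0,0,0,0,0,1]]]'

```text
time_s: 29.75
ee_pos: [593.6, 155.4, 14.1]
ee_rot: [179.9, -0.0, 90.0]
force: [-0.0, -0.2, 0.6]
gripper_width: 37.7
gripper_force: 12.0
```

Emit:
send_rows --targets '[[[0,0,0,0,0,-0.006,1],[0,0,0,0,0,0,1],[0,0,0,0,0,0,1]]]'

```text
time_s: 30.05
ee_pos: [593.0, 155.3, 12.1]
ee_rot: [180.0, -0.0, 90.0]
force: [-0.9, 0.2, -0.3]
gripper_width: 37.9
gripper_force: 12.0
```

Emit:
send_rows --targets '[[[0,0,0,0,0,-0.005,1],[0,0,0,0,0,0,1],[0,0,0,0,0,0,1]]]'

```text
time_s: 30.35
ee_pos: [593.1, 155.3, 11.3]
ee_rot: [180.0, -0.0, 90.0]
force: [-0.9, 0.6, 3.0]
gripper_width: 38.1
gripper_force: 12.0
```

Contact. I release, lift, and back off toward -y so the wrist camera can see the tray.

Emit:
send_rows --targets '[[[0,0,0,0,0,0,0.05],[0,0,0,0,0,0,-0.25],[0,0,0,0,0,0,-0.25],[0,0,0,0,0,0,-0.25]]]'

```text
time_s: 30.75
ee_pos: [592.9, 155.2, 10.8]
ee_rot: [-180.0, 0.0, 90.0]
force: [-0.1, 0.3, -0.3]
gripper_width: 57.0
gripper_force: 0.0
```

Emit:
send_rows --targets '[[[0,0,0,0,0,0.03,-0.25],[0,0,0,0,0,0.1,-0.25],[0,0,0,0,0,0.2,-0.25],[0,0,0,0,0,0.24,-0.25],[0,0,0,0,0,0.24,-0.25],[0,0,0,-0.06,-0.2,0.1,-0.25],[0,0,0,-0.1,-0.2,0.1,-0.25],[0,0,0,-0.1,-0.1,0.1,-0.25],[0,0,0,0,0,0.1,-0.25],[0,0,0,0,0,0,-0.25],[0,0,0,0,0,0,-0.25],[0,0,0,0,0,0,-0.25]]]'

```text
time_s: 31.95
ee_pos: [540.5, 55.6, 251.6]
ee_rot: [-179.9, 0.0, 90.0]
force: [0.4, 0.3, 0.4]
gripper_width: 56.8
gripper_force: 0.0
```

```bash
python3 - <<'E'
from h import *
p,d,s,P=look('motor',38,48,(592,285),'w5',r=25)
for n,x,y,lo,hi in [('cap',488,285,52,61),('hs',488,155,40,50),('knob',592,155,30,40)]:
    q=P[(abs(P[:,0]-x)<28)&(abs(P[:,1]-y)<28)&(P[:,2]>lo)&(P[:,2]<hi)]
    if len(q)>5: R=cv2.minAreaRect(q[:,:2].astype(np.float32)); print(n,len(q),q.mean(0),R)
look('capb',46,53,(596.8,-357),c='side')
look('hsb',32,42,(578.6,-221),c='side')
E
```

```text
tcp [540.5  55.6 251.6] [-179.9    0.    90. ] 31.95
hs 763 [488.0331237  156.88165649  43.31293013] ((488.0023193359375, 156.76123046875), (35.16288757324219, 45.299034118652344), 89.5086441040039)
knob 798 [592.48174324 156.06853115  32.9578651 ] ((592.7313232421875, 155.8535614013672), (35.88676834106445, 37.06498718261719), 18.685731887817383)
tcp [540.5  55.6 251.5] [-179.8    0.    90. ] 32.0
capb 234 [ 596.3 -356.9   49.7] [ 597.  -355.8] [34.5 32.5] 73.6
tcp [540.6  55.6 251.5] [-179.8    0.    90. ] 32.05
hsb 173 [ 578.6 -222.7   36.7] [ 578.5 -221.3] [36.5 45. ] 62.3
```

View pics/w5.png

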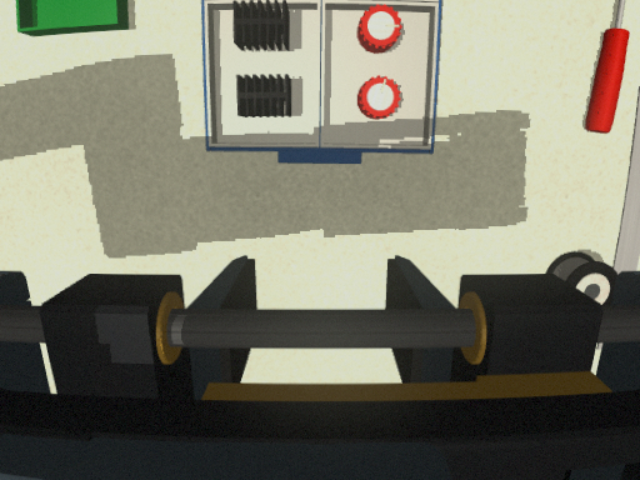

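The wrist view shows the heat sink at (265,95) and the knob at (380,97), each beside its own kind. Both are level at the right heights, as were the motor and capacitor earlier. The two parts to be left have not moved, so I hand in.

```bash
python3 -c "
from h import *
look('motor',38,48,(592,285),c='scene',r=25); look('cap',50,61,(488,285),c='scene',r=25)
print(env.job_done())"
```

```text
tcp [540.6  55.6 251.7] [-179.9    0.    90. ] 32.1
motor 123 [593.  283.5  44.1] [591.1 285. ] [36.7 35.8] 88.5
tcp [540.8  55.6 251.9] [-179.9    0.    90. ] 32.15
cap 92 [488.6 285.4  57. ] [485.9 286.9] [33.  34.5] 81.8
the job is handed in; nothing more can be done
None
```

The motor, blue capacitor, black heat sink and red knob each stand upright in their own bins, the black capacitor and bare-metal heat sink were left where they stood, and the job was handed in at about 32 s; no verdict was shown.

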